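# Clear the swing and flip open the scrubber box

## Robot

A 7-joint arm with a two-finger parallel gripper is mounted at the origin on the work surface. World frame = base frame: x ahead of the robot, y to its left, z up, the work surface at z = 0. Lengths are in m, angles in rad, forces in N, time in s.
With the tool pointing down it reaches from about 0.425 to 0.95 m from the base axis. Payload 4.7 kg.
Tool frame: the origin (TCP) lies on the mounting face of the last link; the fingertips stand 173 mm ahead of it and the grasp point (between the pads) lies 155 mm ahead of it; z points along the fingers, y is the line along which they close (so a half turn about z gives the same grasp; the last joint's range is limited). The gripper opens to 85 mm and grips with 20 to 120 N. Pads are 22 mm wide; open, the fingers measure 114 mm over their backs; the gripper's body (76 mm by 85 mm) begins 54 mm behind the grasp point. The pads swing forward as they close: fully open they stand 13 mm farther back than shut.
Start: joints at [1.163, 0.469, -0.049, 1.532, 0.024, 1.141, -0.082], TCP at [0.25, -0.627, 0.405] pointing down, gripper open.
Joint ranges: [-2.59, 2.59], [-0.33, 1.99], [-1.39, 1.29], [0.1, 2.45], [-1.04, 4.18], [0.21, 1.99], [-2.66, 2.66]. Speed limits (rad/s): [2.57, 2.57, 3.14, 3.14, 3.14, 3.14, 3.14].

## Interface

Orientations are given as a unit quaternion [x, y, z, w].
In Python, from rig import bot gives the robot as it stands.
- The arm moves only by the tool apply_moves, never from a script. Its argument "steps" is a list of rows, each an object of numbers: "claw": the opening, from 0 (shut) to 1 (fully open); "x", "y", "z": the shift along the tool's x, y, z in mm; "spin": the turn about the tool's z in rad. A call has 1 to 12 rows; each row is the pose to reach, as a shift and turn from the pose commanded when the call began, along the tool's axes at that moment; what a row does not reach only later rows make up. A row lasts 1/8 s, in which the tool goes at most 62.5 mm and 10.7 degrees, less where a joint would pass 70% of its speed; a pose out of reach is approached as far as the arm can. A call with a gripper value outside its range is refused whole. The fingers move at their own pace and stop on an object; the grip force is fixed at half the most. Time passes only in rows, so rows that repeat a pose let the fingers close. It gives the time, the measured TCP pose, the force, the opening and the grip force at its end, in the units of the state.
- bot.get_obs(): the state, without advancing time (a new reading comes with each control period).
- bot.get_image(name): name is "side" or "top" or "wrist"; returns the picture (384x512x3 uint8, blue, green, red); there is no depth.
- bot.calibration(name): a dict with "intrinsics" (3x3 intrinsics, pixels), "xyz" and "rotation" of the camera in the world. Camera axes: x right, y up, looking along -z (the intrinsics and any distortion apply to the point x, -y, -z); pixel columns grow to the right and rows downward; lengths in m; the calibration is good to about 2 mm. A picture is of the moment at which its call begins: read the wrist's pose just before it. calibration takes no time and is no camera call; for the wrist camera it gives the pose at the moment of the call.
- bot.close_job(): hands the job in; it is judged then, once.
Trained networks look in the newest picture that a camera, given by its name, has taken for a name from the list of things; names that differ only in an ending like _2 or _b are one class to them, and where a whole thing is asked for, a point or a joint stands for the part that bears it (a point fixed in the world has none). Each returns a list of dicts, best first, with "confidence" (0 to 1); they miss things now and then, are a little off and sometimes report something else, mostly with a low value. They report only what shows in the picture. A call takes as long as a camera call. They do not tell look-alikes from the thing itself.
- bot.recognise(camera, thing): "rect" ([centre column, centre row, width, height] in pixels, round what is visible of it).
- bot.silhouettes(camera, thing): "mask" (384x512 bool, what is visible of it) and "rect" ([centre column, centre row, width, height] in pixels, round what is visible of it).
- bot.tip_of(camera, thing): "point" ([column, row] in pixels: a listed point, or the origin of a listed thing).
The state is a dict: "time_s": time; "qpos": joint angles; "qvel": joint speeds; "effort": joint torques, N m; "eef_pos": TCP position; "tcp_rot": TCP orientation; "wrist_force": force on the tool from outside, world axes, zero at the start; "torque": the same for the moment, N m; "finger_gap": finger opening in m; "grasp_force": force on a finger pad.
Only numpy, scipy, OpenCV 4.12 (cv2) and the standard library are available. Lean on these libraries where they do the work, as an engineer would, in place of code of your own. Each camera call takes 0.05 s, during which the arm holds its last target. There are 200 camera calls.

## Task

The wipes dispenser stands too close behind the black scrubber box for the box's lid to fall back. With the lid still shut, first push the dispenser sideways along the shelf, upright and without lifting it, until it stands wholly on its square cork pad; then push the lid up by its front lip and over past upright, so that it falls back fully open and stays there by its own weight. Grasp and lift nothing, and leave everything else where it is.

Things in the scene. Friction and masses are not known exactly. Their poses are not given: they have to be found in the camera images.
- box: Black plastic drivetrain scrubber box, 100 mm (its x, front to back) by 120 mm (its y) by 60 mm high without the lid, walls 4 mm, fixed to the shelf. Origin at the centre of its underside, on the shelf (z = 0); its +x points from the front (lip side, towards the robot) to the hinge side at the back, z up. It is yawed by up to 0.25 rad.
- lid (a joint): Hinge angle of the box's lid: 0 shut, grows as the lid opens up and back, 1.57 upright, stop at 2.4 rad (fully open, leaning back behind the box). Stiff plastic plate of 0.08 to 0.17 kg, with no spring or latch and little friction: short of about 1.6 rad it falls shut, past that it falls open, to the stop if nothing stands behind.
- lid_lip (a point): Middle of the lower front edge of the lid's lip, 140 mm from the hinge line and, shut, 60 mm above the shelf. The lip is a flat tongue 90 mm wide (along the box's y) and 5 mm thick that juts 35 mm out from the lid's front edge (40 mm from the box's front wall), with free space beneath it down to the shelf and to both its sides. The frame turns with the lid: at 0 its axes are the box's.
- lid_hinge (a point): Middle of the hinge line, at the top of the box's back wall, 60 mm above the shelf; the line runs along the box's y. The lid plate is 124 mm wide along y, 7 mm thick, its underside in the plane of the hinge line when shut.
- dispenser: Grey push dispenser of wipes, empty, an upright block 64 mm (its x) by 72 mm (its y), 78 mm high, with a stepped cap and a round white push plate on top, 95 mm high in all; 0.18 to 0.35 kg, loose, slides on the shelf (push it below about 35 mm height so that it does not tip). Origin at the centre of its underside. It starts close behind the box (about 10 mm gap), roughly square to it (within about 0.1 rad).
- pad: Square cork pad, 130 by 130 mm, flush with the shelf (1 mm, nothing catches on it); origin at its centre, axes nearly those of the box. It lies behind the box and to one side, left or right, about 145 mm sideways from the dispenser.
- picks: Stainless pick set in a wooden block 60 (x) by 50 (y) by 40 mm, the pick shafts rise to 82 mm; origin at the centre of its underside. It stands behind the box on the side opposite the pad, about 145 mm from the dispenser, centre to centre. It is loose and is to be left alone.
- plier: Steel master link plier lying flat, about 170 by 58 by 14 mm, to the left of the box. It is loose and is to be left alone.
- brush: Small brush lying to the right of the box, 160 mm long. It is loose and is to be left alone.
- lube: Lubricant bottle, 48 mm across, 130 mm high, upright behind the dispenser, about 220 mm from the box's centre. It is loose and is to be left alone.
- cog: Steel sprocket lying flat, 93 mm across, 12 mm high, far to the left of the box. It is loose and is to be left alone.
- tin: Low tin, 64 mm across, 50 mm high, far to the right of the box. It is loose and is to be left alone.
Mind the look-alikes: they are no part of the job. Several things look just like the box: the one meant starts farthest to the robot's left.

How it is judged:
On the way, in this order (a step that is already met when the one before it is completed fails the run):
1. the dispenser stands on the cork pad while the lid is still shut (x of dispenser in the frame of pad between -0.034 and 0.034 m and y of dispenser in the frame of pad between -0.034 and 0.034 m and value of joint lid below 0.15 rad and angle between dispenser's own z axis and vertical below 0.1 rad and linear speed of dispenser below 0.03 m/s), for 0.2 s.
2. the lid has fallen back fully open (value of joint lid above 2.25 rad), for 0.2 s.
At the end, for the whole second after the job is handed in: The lid rests open beyond 2.25 rad (its stop is at 2.4) and the dispenser stands upright and still on the shelf, its centre within 34 mm of the pad's centre along each of the pad's axes (x of dispenser in the frame of pad between -0.034 and 0.034 m and y of dispenser in the frame of pad between -0.034 and 0.034 m and value of joint lid above 2.25 rad and angle between dispenser's own z axis and vertical below 0.1 rad and height (world z) of dispenser between -0.01 and 0.01 m and linear speed of dispenser below 0.02 m/s); the robot touches nothing.
It fails at once if the dispenser is lifted more than 15 mm (height (world z) of dispenser above 0.015 m).
It fails at once if the dispenser is tipped by more than 0.35 rad (angle between dispenser's own z axis and vertical above 0.35 rad).
It fails at once if a bystander (pick block, plier, brush, lubricant bottle, sprocket or tin) is moved by more than 25 mm (distance of any of picks, plier, brush, lube, cog, tin from where it was at the start of the episode above 0.025 m).
It also fails if it takes over 59 s, if anything falls off the work surface, if the arm or the gripper's body presses on something with over 40 N, if the wrist force passes 120 N, or if a joint passes its speed limit or range.

## Working session

There is one attempt and no reset: what is moved stays moved. The work goes in short steps, Python scripts to look and compute and a tool call to move; the robot and the scene stay as the last step left them, time stands still between calls to the robot, and variables do not carry over. Pictures are saved under pics/ and viewed, at most 10 in all, crops included, and the job is handed in when it is done.

Besides the shell and the picture viewer there is one more tool, called after "Emit:" by a JSON object that holds its "op" and its "data". apply_moves: Moves the arm, as the interface text tells. Its arguments: {"type":"object","properties":{"steps":{"type":"array","items":{"type":"object","properties":{"claw":{"type":"number"},"x":{"type":"number"},"y":{"type":"number"},"z":{"type":"number"},"spin":{"type":"number"}}}}},"required":["steps"]}

```bash
mkdir -p pics; ls; cat > h.py <<'E'
import numpy as np, cv2
from rig import bot
def proj(cam,P,c=None):
    c=c or bot.calibration(cam); P=np.atleast_2d(P)
    q=(P-np.array(c["xyz"]))@np.array(c["rotation"])
    q=q*[1,-1,-1]; u=q@np.array(c["intrinsics"]).T
    return u[:,:2]/u[:,2:]
def ray(cam,px,z,c=None):
    c=c or bot.calibration(cam)
    d=np.linalg.inv(np.array(c["intrinsics"]))@np.array([px[0],px[1],1.])
    d=np.array(c["rotation"])@(d*[1,-1,-1]); o=np.array(c["xyz"])
    return o+d*(z-o[2])/d[2]
E
python3 - <<'E'
from h import *
for n in("top","side"):
    cv2.imwrite(f"pics/{n}0.png",bot.get_image(n)); c=bot.calibration(n); print(n,c)
    for t in("box","dispenser","pad","picks","lid_lip","lid_hinge","lube"):
        for r in bot.tip_of(n,t): print(t,np.round(r["point"]),round(r["confidence"],2),ray(n,r["point"],.06 if "lid" in t else 0).round(3))
print(bot.get_obs())
E
```

```text
pics
top {'intrinsics': array([[364.44059643,   0.        , 256.8953021 ],
       [  0.        , 364.44059643, 193.07543194],
       [  0.        ,   0.        ,   1.        ]]), 'xyz': array([ 0.38014469, -0.06890328,  1.33751728]), 'rotation': array([ 0.04435831, -0.05097599, -0.69987858,  0.7110582 ])}Traceback (most recent call last):
  File "<stdin>", line 5, in <module>
  File "h.py", line 11, in ray
    d=np.array(c["rotation"])@(d*[1,-1,-1]); o=np.array(c["xyz"])
      ~~~~~~~~~~~~~~~~~~~~~~~^^~~~~~~~~~~~~
ValueError: matmul: Input operand 1 has a mismatch in its core dimension 0, with gufunc signature (n?,k),(k,m?)->(n?,m?) (size 3 is different from 4)
```

Rotation is a quaternion.

```bash
sed -i 's/np.array(c\["rotation"\])/R.from_quat(c["rotation"]).as_matrix()/; 1a from scipy.spatial.transform import Rotation as R' h.py
python3 - <<'E'
from h import *
for n in("top","side"):
    cv2.imwrite(f"pics/{n}0.png",bot.get_image(n)); c=bot.calibration(n); print(n,c["xyz"])
    for t in("box","dispenser","pad","picks","lid_lip","lid_hinge","lube","plier","brush"):
        for r in bot.tip_of(n,t): print(t,np.round(r["point"]),round(r["confidence"],2),ray(n,r["point"],.06 if "lid" in t else 0).round(3))
print(bot.get_obs())
E
```

```text
top [ 0.38014469 -0.06890328  1.33751728]
box [323. 265.] 0.93 [ 0.303 -0.323  0.   ]
box [374. 235.] 0.73 [ 0.415 -0.511  0.   ]
box [238. 200.] 0.71 [ 0.534 -0.01   0.   ]
box [356. 173.] 0.71 [ 0.643 -0.451  0.   ]
dispenser [244. 176.] 0.81 [ 0.626 -0.029  0.   ]
pad [283. 180.] 0.94 [ 0.614 -0.177  0.   ]
picks [202. 170.] 0.84 [0.645 0.125 0.   ]
lid_lip [359. 191.] 0.78 [ 0.569 -0.443  0.06 ]
lid_lip [376. 261.] 0.77 [ 0.324 -0.495  0.06 ]
lid_lip [240. 201.] 0.68 [ 0.525 -0.02   0.06 ]
lid_lip [235. 225.] 0.66 [ 0.439 -0.004  0.06 ]
lid_lip [319. 291.] 0.63 [ 0.219 -0.296  0.06 ]
lid_hinge [238. 188.] 0.78 [ 0.57  -0.012  0.06 ]
lid_hinge [372. 154.] 0.61 [ 0.702 -0.492  0.06 ]
lid_hinge [164. 196.] 0.59 [0.536 0.249 0.06 ]
lid_hinge [253. 145.] 0.58 [ 0.728 -0.063  0.06 ]
lid_hinge [335. 254.] 0.55 [ 0.345 -0.355  0.06 ]
lube [252. 142.] 0.71 [ 0.756 -0.058  0.   ]
plier [189. 211.] 0.81 [0.49  0.169 0.   ]
brush [285. 228.] 0.67 [ 0.435 -0.186  0.   ]
side [0.46675404 0.81903632 0.88840528]
box [295. 125.] 0.9 [ 0.421 -0.537  0.   ]
box [238. 131.] 0.68 [ 0.655 -0.471  0.  
[... 766 characters left out ...]
: 1.1, 'qpos': array([ 1.16309371,  0.46861891, -0.04864204,  1.53245651,  0.02410916,
        1.14100503, -0.08228546]), 'qvel': array([-0.00072656,  0.00127268,  0.00023013,  0.00017473, -0.00093798,
        0.00102173, -0.00072803]), 'effort': array([-4.41953362e-04, -5.10178435e+01, -4.72458370e-02, -2.38015401e+01,
        1.07875897e-02,  8.55343151e-04, -6.88756487e-06]), 'eef_pos': array([ 0.24968421, -0.62714424,  0.40474068]), 'tcp_rot': array([9.82111019e-01, 1.88302795e-01, 3.52071451e-05, 4.18280370e-05]), 'wrist_force': array([-0.21816268,  1.19987117,  0.08339448]), 'torque': array([ 0.00320765, -0.00297784,  0.01278966]), 'grasp_force': 0.0, 'finger_gap': 0.08542913880918146}
```

View pics/top0.png

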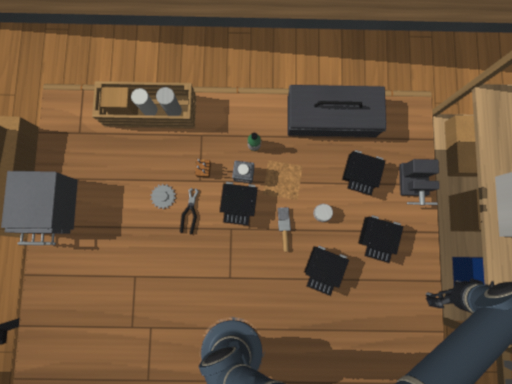

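View pics/side0.png

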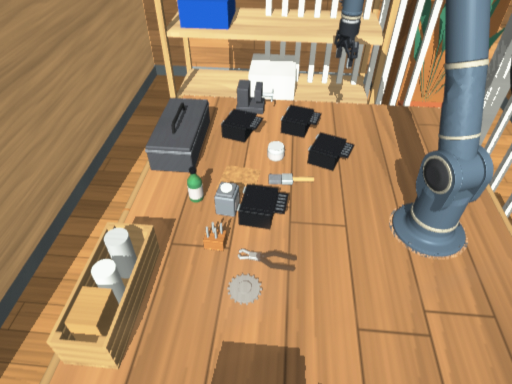

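The candidates for the box in the top picture are (238,203), (326,270), (381,238) and (363,172). The one farthest to the robot's left is at (238,203), with the dispenser (243,171), pad (285,178), picks (203,168) and lube (254,142) around it. I'll bring the wrist camera over it for a close check.

Emit:
{"op": "apply_moves", "data": {"steps": [{"x": 47,"y": -39,"z": -4,"spin": -0.09,"claw": 0},{"x": 94,"y": -78,"z": -8,"spin": -0.18,"claw": 0},{"x": 141,"y": -118,"z": -12,"spin": -0.28,"claw": 0},{"x": 188,"y": -157,"z": -16,"spin": -0.37,"claw": 0},{"x": 235,"y": -196,"z": -20,"spin": -0.46,"claw": 0},{"x": 282,"y": -235,"z": -24,"spin": -0.55,"claw": 0},{"x": 329,"y": -275,"z": -28,"spin": -0.65,"claw": 0},{"x": 376,"y": -314,"z": -32,"spin": -0.74,"claw": 0},{"x": 423,"y": -353,"z": -36,"spin": -0.83,"claw": 0},{"x": 470,"y": -393,"z": -40,"spin": -0.92,"claw": 0},{"x": 517,"y": -432,"z": -45,"spin": -1.02,"claw": 0},{"x": 564,"y": -471,"z": -45,"spin": -1.11,"claw": 0}]}}

```text
time_s: 2.6
eef_pos: [0.6003, 0.0206, 0.4505]
tcp_rot: [0.735, 0.678, 0.001, 0.001]
wrist_force: [-0.1, -0.1, 0.5]
finger_gap: 0.0002
grasp_force: 0.0
```

```bash
python3 - <<'E'
from h import *
o=bot.get_obs(); print(o["time_s"],o["eef_pos"],R.from_quat(o["tcp_rot"]).as_matrix().round(3),o["qpos"].round(2),o["wrist_force"])
n="wrist"; c=bot.calibration(n); cv2.imwrite("pics/w1.png",bot.get_image(n)); print(c)
for t in("box","dispenser","pad","picks","lid_lip","lid_hinge","lube"):
    for r in bot.tip_of(n,t): print(t,np.round(r["point"]),round(r["confidence"],2),ray(n,r["point"],.06 if "lid" in t else 0,c).round(3))
E
```

```text
2.6 [0.6003066  0.02063755 0.45052112] [[ 0.08   0.997  0.002]
 [ 0.997 -0.08  -0.   ]
 [-0.     0.002 -1.   ]] [ 0.33  0.37 -0.57  1.64  0.21  1.2  -0.37] [-0.11108552 -0.0649635   0.49259924]
{'intrinsics': array([[269.9789505 ,   0.        , 253.71071409],
       [  0.        , 269.9789505 , 194.38760384],
       [  0.        ,   0.        ,   1.        ]]), 'xyz': array([0.60652094, 0.10633393, 0.42152047]), 'rotation': array([-0.16640532,  0.00594922, -0.03903242,  0.98526664])}
box [120. 337.] 0.96 [ 0.301 -0.322  0.   ]
box [211. 180.] 0.87 [ 0.528 -0.009  0.   ]
dispenser [277. 187.] 0.56 [ 0.634 -0.031  0.   ]
pad [269. 263.] 0.69 [ 0.613 -0.174  0.   ]
picks [278.  85.] 0.86 [0.644 0.125 0.   ]
lid_lip [144. 195.] 0.8 [ 0.442 -0.008  0.06 ]
lid_lip [ 52. 358.] 0.59 [ 0.212 -0.299  0.06 ]
lid_hinge [240. 197.] 0.95 [ 0.577 -0.021  0.06 ]
lube [341. 204.] 0.73 [ 0.74  -0.068  0.   ]
```

View pics/w1.png

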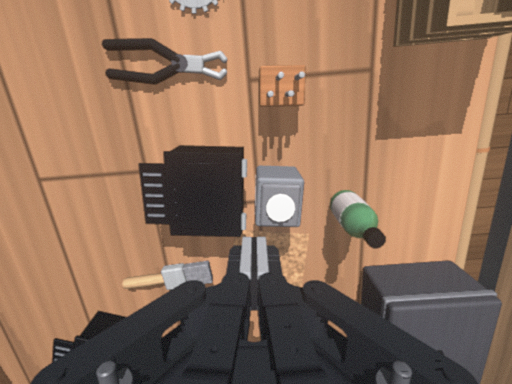

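```bash
python3 - <<'E'
from h import *
for p,z in(((281,208),.095),((257,169),.078),((300,167),.078),((302,225),.078),((257,226),.078),((244,150),.067),((243,237),.067),((166,152),.067),((169,236),.067),((142,165),.065),((147,223),.065),((262,105),.04),((305,105),.04),((309,235),0)): print(p,ray("wrist",p,z).round(3))
print(bot.silhouettes("wrist","pad")[0]["rect"])
E
```

```text
(281, 208) [ 0.63  -0.032  0.095]
(257, 169) [0.603 0.018 0.078]
(300, 167) [0.659 0.016 0.078]
(302, 225) [ 0.659 -0.067  0.078]
(257, 226) [ 0.596 -0.063  0.078]
(244, 150) [0.588 0.043 0.067]
(243, 237) [ 0.574 -0.085  0.067]
(166, 152) [0.485 0.049 0.067]
(169, 236) [ 0.466 -0.074  0.067]
(142, 165) [0.449 0.034 0.065]
(147, 223) [ 0.437 -0.051  0.065]
(262, 105) [0.616 0.096 0.04 ]
(305, 105) [0.674 0.091 0.04 ]
(309, 235) [ 0.683 -0.126  0.   ]
[278.0, 197.3, 47.4, 56.8]
```

The chosen box at top (238,203) is confirmed in the wrist view: box (205,190), grey dispenser right behind it at (280,195), pad (280,260) on the robot's right, picks (283,85) on the left. I'll lower the closed fingers into the gap between picks and dispenser.

Emit:
{"op": "apply_moves", "data": {"steps": [{"x": 28,"y": 38,"z": 0,"spin": 0.03,"claw": 0},{"x": 28,"y": 38,"z": 50,"spin": 0.03,"claw": 0},{"x": 28,"y": 38,"z": 100,"spin": 0.03,"claw": 0},{"x": 28,"y": 38,"z": 130,"spin": 0.03,"claw": 0},{"x": 28,"y": 38,"z": 130,"spin": 0.03,"claw": 0}]}}

```text
time_s: 3.68
eef_pos: [0.6388, 0.0423, 0.3173]
tcp_rot: [0.746, 0.666, -0.002, -0.001]
wrist_force: [-0.5, 0.4, 1.0]
finger_gap: 0.0004
grasp_force: 0.0
```

```bash
python3 - <<'E'
from h import *
o=bot.get_obs(); print(o["time_s"],o["eef_pos"],R.from_quat(o["tcp_rot"]).as_matrix().round(3))
n="wrist"; c=bot.calibration(n); i=bot.get_image(n); s=bot.get_image("side")[150:270,160:320]
cv2.imwrite("pics/w2.png",np.hstack([i,np.vstack([cv2.resize(s,(288,216)),np.zeros((168,288,3),np.uint8)])]))
for t in("dispenser","picks"):
    for r in bot.tip_of(n,t): print(t,np.round(r["point"]),round(r["confidence"],2),ray(n,r["point"],0,c).round(3))
x,y=o["eef_pos"][:2]
print(proj(n,[[x,y,.028],[x,y,.04]],c).round(), proj("side",[[x,y,.028]]).round())
E
```

```text
3.675 [0.63878413 0.04230644 0.31731974] [[ 0.113  0.994 -0.005]
 [ 0.994 -0.113 -0.001]
 [-0.002 -0.005 -1.   ]]
dispenser [256. 241.] 0.7 [ 0.631 -0.032  0.   ]
picks [254. 106.] 0.86 [0.645 0.122 0.   ]
[[256. 190.]
 [256. 194.]] [[222. 218.]]
```

View pics/w2.png

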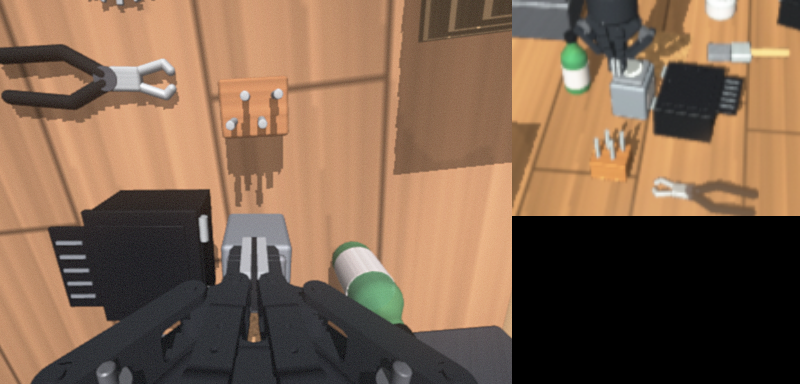

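Emit:
{"op": "apply_moves", "data": {"steps": [{"x": 5,"y": 0,"z": 50,"spin": 0,"claw": 0},{"x": 5,"y": 0,"z": 95,"spin": 0,"claw": 0},{"x": 5,"y": 0,"z": 116,"spin": 0,"claw": 0},{"x": 5,"y": 0,"z": 116,"spin": 0,"claw": 0}]}}

```text
time_s: 4.38
eef_pos: [0.6403, 0.0487, 0.2036]
tcp_rot: [0.746, 0.666, -0.0, -0.0]
wrist_force: [-0.1, -0.1, 0.2]
finger_gap: -0.0001
grasp_force: 0.0
```

Emit:
{"op": "apply_moves", "data": {"steps": [{"x": -10,"y": 0,"z": 0,"spin": 0,"claw": 0},{"x": -20,"y": 0,"z": 0,"spin": 0,"claw": 0},{"x": -30,"y": 0,"z": 0,"spin": 0,"claw": 0},{"x": -40,"y": 0,"z": 0,"spin": 0,"claw": 0},{"x": -50,"y": -0.5,"z": 0,"spin": 0,"claw": 0},{"x": -60,"y": -1,"z": 0,"spin": 0,"claw": 0},{"x": -70,"y": -1,"z": 0,"spin": 0,"claw": 0},{"x": -80,"y": -1,"z": 0,"spin": 0,"claw": 0},{"x": -80,"y": -1,"z": 0,"spin": 0,"claw": 0}]}}

```text
time_s: 5.5
eef_pos: [0.6301, -0.0324, 0.2034]
tcp_rot: [0.746, 0.666, -0.001, 0.0]
wrist_force: [0.4, -0.9, -0.1]
finger_gap: 0.0003
grasp_force: 0.0
```

```bash
python3 - <<'E'
from h import *
o=bot.get_obs(); print(o["time_s"],o["eef_pos"],o["wrist_force"])
t=bot.get_image("top")[120:250,170:340]; s=bot.get_image("side")[130:270,160:330]
cv2.imwrite("pics/m3.png",np.hstack([cv2.resize(t,(400,306)),cv2.resize(s,(372,306))]))
for n in ("top","side"):
  bot.get_image(n)
  for t in("dispenser","pad","picks"):
    for r in bot.tip_of(n,t): print(n,t,np.round(r["point"]),round(r["confidence"],2),ray(n,r["point"],0).round(3))
E
```

```text
5.5 [ 0.63009612 -0.03236712  0.20342981] [ 0.38699905 -0.92105673 -0.14790766]
top dispenser [256. 178.] 0.51 [ 0.62  -0.076  0.   ]
top pad [281. 180.] 0.72 [ 0.613 -0.169  0.   ]
top picks [204. 170.] 0.59 [0.645 0.118 0.   ]
side dispenser [231. 196.] 0.49 [ 0.629 -0.087  0.   ]
side pad [237. 182.] 0.56 [ 0.617 -0.159  0.   ]
side picks [214. 241.] 0.57 [ 0.654  0.113 -0.   ]
```

View pics/m3.png

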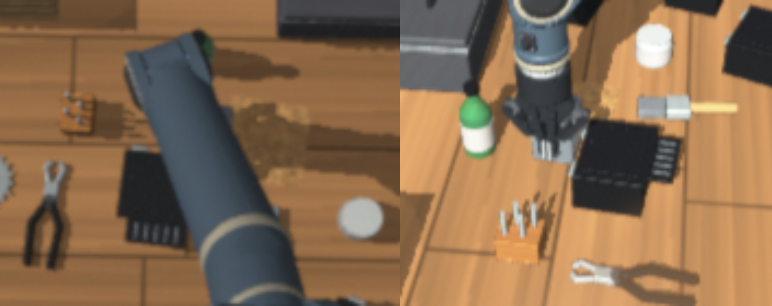

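The dispenser is upright and halfway there (side crop, about (555,148)), and the picks haven't moved. I'll keep pushing.

Emit:
{"op": "apply_moves", "data": {"steps": [{"x": -12,"y": 0,"z": 0,"spin": 0,"claw": 0},{"x": -24,"y": 0,"z": 0,"spin": 0,"claw": 0},{"x": -36,"y": 0,"z": 0,"spin": 0,"claw": 0},{"x": -48,"y": 0,"z": 0,"spin": 0,"claw": 0},{"x": -60,"y": 0,"z": 0,"spin": 0,"claw": 0},{"x": -70,"y": 0,"z": 0,"spin": 0,"claw": 0},{"x": -80,"y": 0,"z": 0,"spin": 0,"claw": 0},{"x": -88,"y": 0,"z": 0,"spin": 0,"claw": 0},{"x": -93,"y": 0,"z": 0,"spin": 0,"claw": 0},{"x": -93,"y": 0,"z": 0,"spin": 0,"claw": 0}]}}

```text
time_s: 7.25
eef_pos: [0.6198, -0.1236, 0.2036]
tcp_rot: [0.746, 0.666, -0.0, 0.0]
wrist_force: [0.0, 0.2, 0.6]
finger_gap: -0.0001
grasp_force: 0.0
```

Emit:
{"op": "apply_moves", "data": {"steps": [{"x": 20,"y": 0,"z": 0,"spin": 0,"claw": 0},{"x": 20,"y": 0,"z": -60,"spin": 0,"claw": 0},{"x": 20,"y": 0,"z": -120,"spin": 0,"claw": 0},{"x": 40,"y": 0,"z": -180,"spin": 0,"claw": 0},{"x": 80,"y": 0,"z": -220,"spin": 0,"claw": 0},{"x": 110,"y": 0,"z": -240,"spin": 0,"claw": 0},{"x": 130,"y": 0,"z": -240,"spin": 0,"claw": 0},{"x": 130,"y": 0,"z": -240,"spin": 0,"claw": 0}]}}

```text
time_s: 8.25
eef_pos: [0.6339, 0.0086, 0.4424]
tcp_rot: [0.744, 0.668, -0.001, -0.001]
wrist_force: [-0.7, -0.6, 0.1]
finger_gap: -0.0001
grasp_force: 0.0
```

```bash
python3 - <<'E'
from h import *
o=bot.get_obs(); print(o["time_s"],o["eef_pos"],o["wrist_force"])
n="wrist"; c=bot.calibration(n); i=bot.get_image(n)
s=bot.get_image("side")[130:270,160:330]
cv2.imwrite("pics/m4.png",np.hstack([i,np.vstack([cv2.resize(s,(288,237)),np.zeros((147,288,3),np.uint8)])]))
for n in ("wrist","side"):
  for t in("dispenser","pad","picks","lid_lip","lid_hinge","box"):
    for r in bot.tip_of(n,t): print(n,t,np.round(r["point"]),round(r["confidence"],2),ray(n,r["point"],.06 if "lid" in t else 0,c if n=="wrist" else None).round(3))
E
```

```text
8.25 [0.63392668 0.00860885 0.44242613] [-0.74153599 -0.56873283  0.09297085]
wrist picks [256.  77.] 0.83 [0.647 0.126 0.   ]
wrist lid_lip [ 40. 359.] 0.67 [ 0.221 -0.294  0.06 ]
wrist lid_hinge [216. 194.] 0.59 [ 0.577 -0.022  0.06 ]
wrist lid_hinge [192. 178.] 0.48 [0.547 0.005 0.06 ]
wrist box [189. 177.] 0.86 [ 0.527 -0.009  0.   ]
wrist box [103. 340.] 0.63 [ 0.293 -0.324  0.   ]
side pad [237. 180.] 0.77 [ 0.618 -0.166 -0.   ]
side picks [213. 243.] 0.69 [0.654 0.12  0.   ]
side picks [290. 181.] 0.23 [ 0.434 -0.182  0.   ]
side lid_lip [317. 116.] 0.84 [ 0.334 -0.52   0.06 ]
side lid_lip [353. 154.] 0.81 [ 0.214 -0.28   0.06 ]
side lid_lip [256. 123.] 0.75 [ 0.577 -0.447  0.06 ]
side lid_lip [289. 207.] 0.62 [0.435 0.006 0.06 ]
side lid_hinge [226. 117.] 0.9 [ 0.704 -0.478  0.06 ]
side lid_hinge [313. 140.] 0.89 [ 0.354 -0.353  0.06 ]
side lid_hinge [284. 113.] 0.74 [ 0.469 -0.53   0.06 ]
side lid_hinge [241. 197.] 0.69 [ 0.585 -0.022  0.06 ]
side box [260. 216.] 0.97 [ 0.525 -0.005  0.   ]
side box [238. 132.] 0.76 [ 0.653 -0.467  0.   ]
side box [322. 154.] 0.72 [ 0.312 -0.345 -0.   ]
side box [294. 125.] 0.58 [ 0.423 -0.539  0.   ]
```

View pics/m4.png

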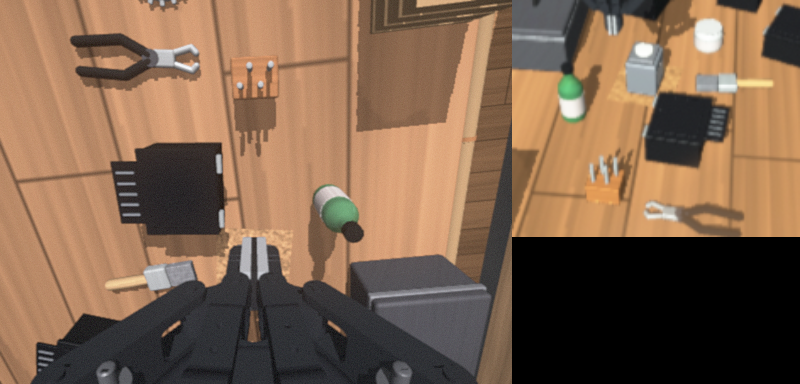

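The dispenser stands upright on the pad in the side crop (645,72). Next I move the arm in front of the lip, turned so the finger sides face it, and check the pad from above.

Emit:
{"op": "apply_moves", "data": {"steps": [{"x": 0,"y": -30,"z": 0,"spin": 0.13,"claw": 0},{"x": 0,"y": -60,"z": 0,"spin": 0.26,"claw": 0},{"x": 0,"y": -90,"z": 0,"spin": 0.39,"claw": 0},{"x": 0,"y": -120,"z": 10,"spin": 0.52,"claw": 0},{"x": 0,"y": -150,"z": 30,"spin": 0.66,"claw": 0},{"x": 0,"y": -180,"z": 50,"spin": 0.79,"claw": 0},{"x": -2,"y": -205,"z": 70,"spin": 0.92,"claw": 0},{"x": -2,"y": -215,"z": 92,"spin": 1.05,"claw": 0},{"x": -2,"y": -215,"z": 92,"spin": 1.18,"claw": 0},{"x": -2,"y": -215,"z": 92,"spin": 1.31,"claw": 0},{"x": -2,"y": -215,"z": 92,"spin": 1.44,"claw": 0},{"x": -2,"y": -215,"z": 92,"spin": 1.57,"claw": 0}]}}

```text
time_s: 10.45
eef_pos: [0.4206, 0.0284, 0.3519]
tcp_rot: [0.998, -0.058, 0.0, 0.0]
wrist_force: [0.0, -0.1, 0.1]
finger_gap: 0.0
grasp_force: 0.0
```

```bash
python3 - <<'E'
from h import *
o=bot.get_obs(); print(o["time_s"],o["eef_pos"],o["qpos"].round(2),R.from_quat(o["tcp_rot"]).as_matrix().round(3))
n="wrist"; c=bot.calibration(n); i=bot.get_image(n)
s=bot.get_image("top")[130:240,190:330]
cv2.imwrite("pics/m5.png",np.hstack([i,np.vstack([cv2.resize(s,(280,220)),np.zeros((164,280,3),np.uint8)])]))
for n in ("wrist","top"):
  for t in("dispenser","pad","lid_lip","lid_hinge"):
    for r in bot.tip_of(n,t): print(n,t,np.round(r["point"]),round(r["confidence"],2),ray(n,r["point"],.06 if "lid" in t else 0,c if n=="wrist" else None).round(3))
E
```

```text
10.45 [0.42056134 0.02838392 0.35194279] [ 0.23  0.14 -0.43  2.14  0.08  0.87 -1.93] [[ 0.993 -0.115  0.001]
 [-0.115 -0.993 -0.   ]
 [ 0.001 -0.    -1.   ]]
wrist lid_lip [288. 166.] 0.67 [ 0.439 -0.007  0.06 ]
top dispenser [280. 180.] 0.98 [ 0.614 -0.164  0.   ]
top pad [283. 180.] 0.59 [ 0.614 -0.175  0.   ]
top lid_lip [233. 225.] 0.97 [0.439 0.003 0.06 ]
top lid_lip [358. 188.] 0.77 [ 0.577 -0.438  0.06 ]
top lid_lip [373. 260.] 0.71 [ 0.326 -0.485  0.06 ]
top lid_lip [319. 293.] 0.62 [ 0.213 -0.297  0.06 ]
top lid_hinge [370. 155.] 0.7 [ 0.697 -0.484  0.06 ]
top lid_hinge [239. 186.] 0.68 [ 0.579 -0.016  0.06 ]
top lid_hinge [332. 253.] 0.67 [ 0.348 -0.342  0.06 ]
```

View pics/m5.png

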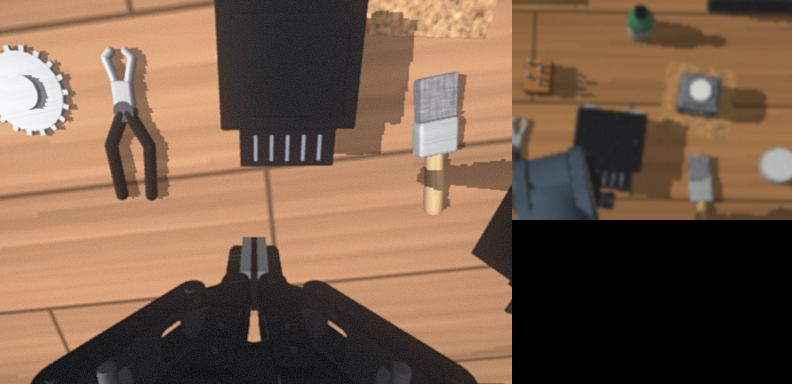

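In the wrist view the lip's front edge (row 166, columns 242–333) is square to the fingers. The top crop shows the dispenser centred on the pad at (700,92). I'll descend in front of the lip.

Emit:
{"op": "apply_moves", "data": {"steps": [{"x": 0,"y": 10,"z": 50,"spin": 0,"claw": 0},{"x": 0,"y": 10,"z": 100,"spin": 0,"claw": 0},{"x": 0,"y": 10,"z": 129,"spin": 0,"claw": 0},{"x": 0,"y": 10,"z": 129,"spin": 0,"claw": 0}]}}

```text
time_s: 11.45
eef_pos: [0.4187, 0.0182, 0.2212]
tcp_rot: [0.998, -0.055, -0.002, 0.0]
wrist_force: [0.1, -0.5, 0.2]
finger_gap: 0.0
grasp_force: 0.0
```

Emit:
{"op": "apply_moves", "data": {"steps": [{"x": 3,"y": 0,"z": 0,"spin": 0,"claw": 0},{"x": 6,"y": 0,"z": 0,"spin": 0,"claw": 0},{"x": 8,"y": 0,"z": 0,"spin": 0,"claw": 0},{"x": 8,"y": 0,"z": 0,"spin": 0,"claw": 0}]}}

```text
time_s: 11.95
eef_pos: [0.4277, 0.0173, 0.2233]
tcp_rot: [0.998, -0.056, 0.001, 0.0]
wrist_force: [0.7, -0.5, -1.0]
finger_gap: -0.0
grasp_force: 0.0
```

Emit:
{"op": "apply_moves", "data": {"steps": [{"x": 1,"claw": 0,"y": 0,"z": 0,"spin": 0},{"x": 2,"claw": 0,"y": 0,"z": 0,"spin": 0},{"x": 3,"claw": 0,"y": 0,"z": 0,"spin": 0},{"x": 3,"claw": 0,"y": 0,"z": 0,"spin": 0}]}}

```text
time_s: 12.45
eef_pos: [0.4305, 0.0171, 0.2227]
tcp_rot: [0.998, -0.056, 0.0, 0.0]
wrist_force: [0.1, 0.4, -0.1]
finger_gap: -0.0001
grasp_force: 0.0
```

Emit:
{"op": "apply_moves", "data": {"steps": [{"x": 1,"claw": 0,"y": 0,"z": 0,"spin": 0},{"x": 2,"claw": 0,"y": 0,"z": 0,"spin": 0},{"x": 3,"claw": 0,"y": 0,"z": 0,"spin": 0},{"x": 3,"claw": 0,"y": 0,"z": 0,"spin": 0}]}}

```text
time_s: 12.95
eef_pos: [0.4332, 0.0168, 0.2226]
tcp_rot: [0.998, -0.056, -0.0, 0.0]
wrist_force: [-1.5, -0.5, -0.4]
finger_gap: -0.0
grasp_force: 0.4
```

Emit:
{"op": "apply_moves", "data": {"steps": [{"x": 1,"claw": 0,"y": 0,"z": 0,"spin": 0},{"x": 2,"claw": 0,"y": 0,"z": 0,"spin": 0},{"x": 2,"claw": 0,"y": 0,"z": 0,"spin": 0}]}}

```text
time_s: 13.32
eef_pos: [0.4339, 0.0167, 0.2224]
tcp_rot: [0.998, -0.055, -0.002, 0.0]
wrist_force: [-5.8, 2.4, 3.7]
finger_gap: 0.0004
grasp_force: 2.9
```

Contact at about 6 N. I'll drag the lip up by friction while following its arc.

Emit:
{"op": "apply_moves", "data": {"steps": [{"x": 1,"y": 0,"z": 0,"spin": 0,"claw": 0},{"x": 1.2,"y": 0,"z": -5,"spin": 0,"claw": 0},{"x": 1.5,"y": 0,"z": -10,"spin": 0,"claw": 0},{"x": 2,"y": 0,"z": -15,"spin": 0,"claw": 0},{"x": 2.7,"y": 0,"z": -20,"spin": 0,"claw": 0},{"x": 3.5,"y": 0,"z": -25,"spin": 0,"claw": 0}]}}

```text
time_s: 14.08
eef_pos: [0.4367, 0.0164, 0.2468]
tcp_rot: [0.998, -0.055, -0.003, 0.0]
wrist_force: [-7.0, 1.8, 1.0]
finger_gap: -0.0002
grasp_force: 3.1
```

```bash
python3 - <<'E'
from h import *
o=bot.get_obs(); print(o["time_s"],o["eef_pos"],o["wrist_force"],o["torque"])
i=bot.get_image("wrist"); s=bot.get_image("side")[160:250,210:330]
cv2.imwrite("pics/m6.png",np.hstack([i,np.vstack([cv2.resize(s,(288,216)),np.zeros((168,288,3),np.uint8)])]))
E
```

```text
14.075 [0.43669391 0.01638002 0.24684666] [-6.9876227   1.76229114  0.96374377] [0.3862556  1.2784434  0.01286699]
```

View pics/m6.png

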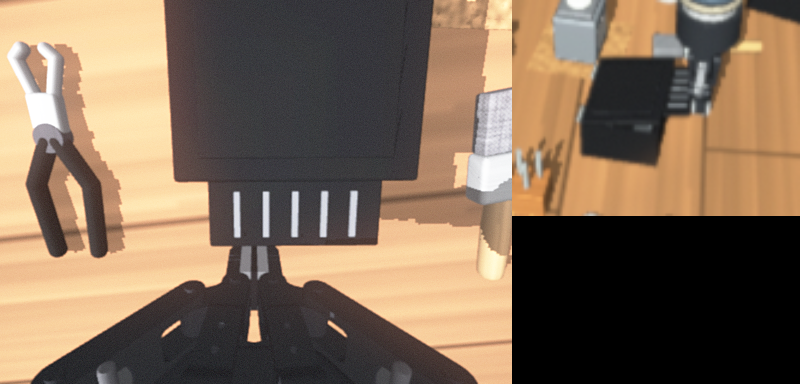

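```bash
python3 - <<'E'
from h import *
n="wrist"
h=np.array([.577,-.018]);u=np.array([.9935,-.113]);v=np.array([.113,.9935])
for th in (0,.05,.1,.15,.2):
    P=[]
    for a,s in((.14,.045),(.14,-.045),(.105,.062),(.105,-.062)):
        q=h-u*(a*np.cos(th)-.006*np.sin(th))+v*s; P.append([*q,.06+a*np.sin(th)+.006*np.cos(th)])
    print(th,proj(n,P).round().tolist(), round(P[0][2],3))
print([r["point"] for r in bot.tip_of(n,"lid_lip")])
E
```

```text
0 [[213.0, 234.0], [356.0, 235.0], [181.0, 181.0], [392.0, 182.0]] 0.066
0.05 [[211.0, 239.0], [360.0, 240.0], [178.0, 183.0], [397.0, 184.0]] 0.073
0.1 [[209.0, 244.0], [364.0, 244.0], [176.0, 185.0], [402.0, 185.0]] 0.08
0.15 [[207.0, 248.0], [370.0, 249.0], [173.0, 186.0], [407.0, 186.0]] 0.087
0.2 [[205.0, 253.0], [375.0, 253.0], [170.0, 187.0], [413.0, 187.0]] 0.094
[[293.9, 243.2]]
```

Lip corners at (209,244) and (380,244), about 0.2 rad, so the lid is lifting on friction. I'll continue along the arc.

Emit:
{"op": "apply_moves", "data": {"steps": [{"x": 2.5,"y": 0,"z": -10,"spin": 0,"claw": 0},{"x": 5.5,"y": 0,"z": -20,"spin": 0,"claw": 0},{"x": 9,"y": 0,"z": -30,"spin": 0,"claw": 0},{"x": 13.5,"y": 0,"z": -39.5,"spin": 0,"claw": 0},{"x": 18.5,"y": 0,"z": -49,"spin": 0,"claw": 0},{"x": 24.5,"y": 0,"z": -57.5,"spin": 0,"claw": 0},{"x": 31,"y": 0,"z": -66,"spin": 0,"claw": 0},{"x": 38,"y": 0,"z": -73.5,"spin": 0,"claw": 0},{"x": 45.5,"y": 0,"z": -81,"spin": 0,"claw": 0},{"x": 53.5,"y": 0,"z": -87.5,"spin": 0,"claw": 0},{"x": 62,"y": 0,"z": -93.5,"spin": 0,"claw": 0},{"x": 62,"y": 0,"z": -93.5,"spin": 0,"claw": 0}]}}

```text
time_s: 15.72
eef_pos: [0.5014, 0.009, 0.3417]
tcp_rot: [0.998, -0.056, 0.001, -0.0]
wrist_force: [-0.6, -0.7, -0.6]
finger_gap: -0.0
grasp_force: 0.2
```

```bash
python3 - <<'E'
from h import *
o=bot.get_obs(); print(o["time_s"],o["eef_pos"],o["wrist_force"])
i=bot.get_image("wrist"); s=bot.get_image("side")[140:250,190:330]
cv2.imwrite("pics/m7.png",np.hstack([i,np.vstack([cv2.resize(s,(288,226)),np.zeros((158,288,3),np.uint8)])]))
E
```

```text
15.725 [0.50136248 0.00903015 0.34166017] [-0.6376783  -0.74881373 -0.58647638]
```

View pics/m7.png

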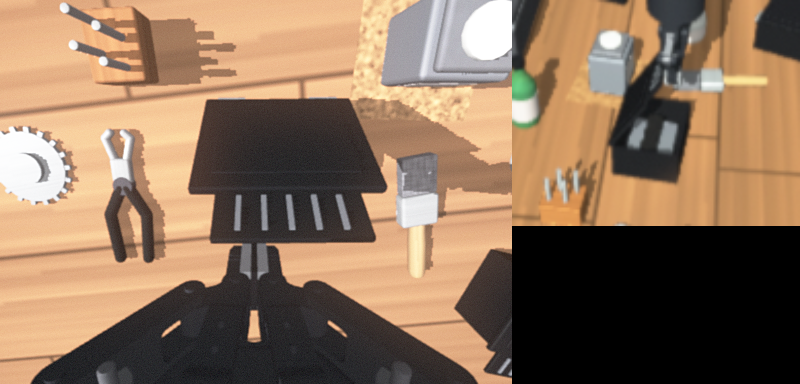

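The lid stands at about 1.0 rad with the fingers still against the lip (side crop (640,90)). I'll push over past upright, then back off.

Emit:
{"op": "apply_moves", "data": {"steps": [{"x": 12,"y": 0,"z": -7,"spin": 0,"claw": 0},{"x": 25,"y": 0,"z": -13,"spin": 0,"claw": 0},{"x": 38,"y": 0,"z": -17,"spin": 0,"claw": 0},{"x": 52,"y": 0,"z": -20,"spin": 0,"claw": 0},{"x": 66,"y": 0,"z": -21,"spin": 0,"claw": 0},{"x": 80,"y": 0,"z": -21,"spin": 0,"claw": 0},{"x": 94,"y": 0,"z": -20,"spin": 0,"claw": 0},{"x": 108,"y": 0,"z": -18,"spin": 0,"claw": 0},{"x": 108,"y": 0,"z": -18,"spin": 0,"claw": 0},{"x": 60,"y": 0,"z": -40,"spin": 0,"claw": 0},{"x": 10,"y": 0,"z": -90,"spin": 0,"claw": 0},{"x": -30,"y": 0,"z": -90,"spin": 0,"claw": 0}]}}

```text
time_s: 17.32
eef_pos: [0.4697, 0.0133, 0.4339]
tcp_rot: [0.998, -0.055, 0.003, -0.0]
wrist_force: [0.3, -0.3, 0.3]
finger_gap: -0.0
grasp_force: 0.0
```

Emit:
{"op": "apply_moves", "data": {"steps": [{"x": 0,"y": 0,"z": 0,"spin": 0,"claw": 0},{"x": 0,"y": 0,"z": 0,"spin": 0,"claw": 0},{"x": 0,"y": 0,"z": 0,"spin": 0,"claw": 0},{"x": 0,"y": 0,"z": 0,"spin": 0,"claw": 0},{"x": 0,"y": 0,"z": 0,"spin": 0,"claw": 0}]}}

```text
time_s: 17.95
eef_pos: [0.471, 0.0125, 0.4308]
tcp_rot: [0.998, -0.056, -0.0, -0.0]
wrist_force: [0.3, 0.7, 0.1]
finger_gap: -0.0
grasp_force: 0.0
```

```bash
python3 - <<'E'
from h import *
o=bot.get_obs(); print(o["time_s"],o["eef_pos"],o["wrist_force"])
t=bot.get_image("top")[120:250,170:340]; s=bot.get_image("side")[130:270,160:330]
cv2.imwrite("pics/m8.png",np.hstack([cv2.resize(t,(400,306)),cv2.resize(s,(372,306))]))
for n in ("top","side"):
  for t in("dispenser","pad","picks","lube","lid_lip"):
    for r in bot.tip_of(n,t)[:1]: print(n,t,np.round(r["point"]),round(r["confidence"],2),ray(n,r["point"],0).round(3))
E
```

```text
17.95 [0.47101327 0.01251545 0.43081555] [0.27873371 0.67017604 0.09995338]
top dispenser [281. 182.] 0.89 [ 0.603 -0.168  0.   ]
top pad [282. 181.] 0.79 [ 0.61  -0.172  0.   ]
top picks [204. 170.] 0.71 [0.645 0.119 0.   ]
top lube [252. 145.] 0.51 [ 0.744 -0.058  0.   ]
top lid_lip [372. 259.] 0.88 [ 0.327 -0.502  0.   ]
side dispenser [237. 177.] 0.79 [ 0.621 -0.185  0.   ]
side pad [239. 178.] 0.66 [ 0.613 -0.179 -0.   ]
side picks [212. 241.] 0.86 [0.658 0.114 0.   ]
side lube [192. 197.] 0.89 [ 0.76  -0.066 -0.   ]
side lid_lip [254. 124.] 0.98 [ 0.593 -0.533  0.   ]
```

View pics/m8.png

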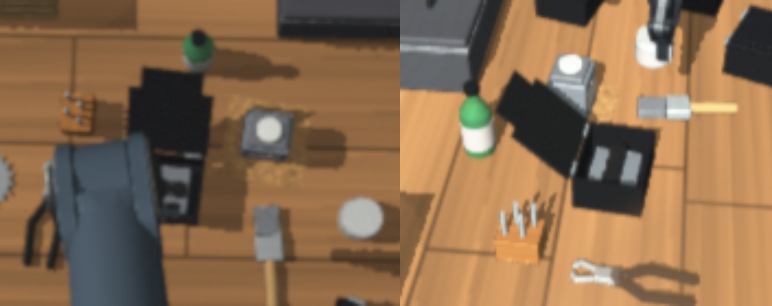

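The lid lies fully back (side crop (545,120)). The dispenser stands on the pad (top crop (268,133)), the bystanders are where they were, and the arm is clear. Handing in.

```bash
python3 -c "
from rig import bot
print(bot.close_job())"
```

```text
the job is handed in; nothing more can be done
None
```

The job is handed in. The last pictures show the dispenser upright on its cork pad, the lid fallen fully open, the other things unmoved and the arm clear; the hand-in returned no verdict.

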